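# Pin the foot plate in the weld jig, then unlatch the hitch tongue and hold it up

### The arm

A 6-joint arm with a two-finger parallel gripper is mounted at the origin on the work surface. World frame = base frame: x ahead of the robot, y to its left, z up, the work surface at z = 0. Lengths are in m, angles in rad, forces in N, time in s.
With the tool pointing down it reaches from about 0.3 to 0.875 m from the base axis. Payload 6.4 kg.
Tool frame: the origin (TCP) lies between the finger pads; the fingertips stand 19 mm ahead of it and the grasp point (between the pads) is the TCP; z points along the fingers, y is the direction in which the jaws open and shut (so a half turn about z gives the same grasp; the last joint's range is limited). The gripper opens to 85 mm and grips with 20 to 120 N. Pads are 22 mm wide; open, the fingers measure 114 mm over their backs; the gripper's body (76 mm by 85 mm) begins 54 mm behind the grasp point. The pads swing forward as they close: fully open they stand 13 mm farther back than shut.
Start: joints at [0.941, 0.181, 1.607, -0, 1.354, -0.206], TCP at [0.236, 0.524, 0.25] pointing down, gripper open.
Joint ranges: [-2.99, 2.99], [-0.89, 2.07], [0.3, 2.58], [-1.14, 4.28], [0, 2.63], [-3.12, 3.12]. Speed limits (rad/s): [2.57, 2.57, 3.01, 3.14, 3.14, 3.14].

### API

Orientations are given as a unit quaternion [w, x, y, z].
In Python, from bench import * gives the robot as it stands.
- The arm moves only by the tool apply_moves, never from a script. Its argument "moves" is a list that holds one entry, the list of rows, each a list of 7 numbers: the shift along the tool's x, y, z in cm, then the turn, a rotation vector about the tool's x, y, z in rad, then the opening, from 0 (shut) to 1 (fully open). A call has 1 to 8 rows; each row is the pose to reach, as a shift and turn from the pose commanded when the call began, along the tool's axes at that moment; what a row does not reach only later rows make up. A row lasts 1/10 s, in which the tool goes at most 50 mm and 8.59 degrees, less where a joint would pass 70% of its speed; a pose out of reach is approached as far as the arm can. A call with a gripper value outside its range is refused whole. The fingers move at their own pace and stop on an object; the grip force is fixed at half the most. Time passes only in rows, so rows that repeat a pose let the fingers close. It gives the time, the measured TCP pose, the force and the opening at its end, in the units of the state.
- get_obs(): the state, without advancing time (a new reading comes with each control period).
- camera(name): name is "side" or "top" or "wrist"; returns the picture (400x640x3 uint8, red, green, blue); there is no depth.
- get_calibration(name): a dict with "vertical_fov" (degrees; the focal length in pixels is half the picture's height over the tangent of half this angle, whatever the lens; pixels are square), "cx", "cy" (the principal point, pixels), "R" (3x3) and "t" (3): a world point X has camera coordinates R X + t. Camera axes: x right, y down, z forward; pixel columns grow to the right and rows downward; lengths in m; the calibration is good to about 2 mm. The wrist camera is an equidistant fisheye: a pixel r from the principal point sees the ray r / f radians off the axis. A picture is of the moment at which its call begins: read the wrist's pose just before it. get_calibration takes no time and is no camera call; for the wrist camera it gives the pose at the moment of the call.
- hand_in(): hands the job in, once; it reports no verdict.
The state is a dict: "time_s": time; "q": joint angles; "dq": joint speeds; "joint_efforts": joint torques, N m; "eef_pos": TCP position; "eef_rot": TCP orientation; "wrist_force": force on the tool from outside, world axes, zero at the start; "torque": the same for the moment, N m; "opening": opening from 0.0 (shut) to 1.0 (fully open).
Only numpy, scipy, OpenCV 4.12 (cv2) and the standard library are available. Lean on these libraries where they do the work, as an engineer would, in place of code of your own. Each camera call takes 0.05 s, during which the arm holds its last target. There are 200 camera calls.

### The job

Lower the drilled foot plate over the weld jig's two locating pins until it lies flush on the jig bed, and let go of it. Then pull the coupler's spring latch sideways, away from the pins, while the tongue is still down, lift the tongue off the ball until the coupler's open underside is at least 3 cm above the top of the ball, and finish still holding the tongue raised in the gripper, so that the welder can get at the seam. Leave the plate seated and do not disturb the hammer, the brush or the can.

Things in the scene. Friction and masses are not known exactly. Their poses are not given: they have to be found in the camera images.
- jig: fixed weld jig: 12 mm thick steel bed, wide part x -185 to +65, y -70 to +70 mm in its frame, and an arm 80 mm wide running along +y to y = 300 mm. Origin: on the bench, straight below the ball; z up. The tongue lies over it along y, hinge at y = +250 mm; the locating pins lie on its x axis, on the -x side. Its place varies, turned by -0.05 to 0.45 rad; it never moves during the job.
- pin_mid (a point): point on the bed's top face (12 mm above the bench) midway between the two upright brass locating pins, where the centre of the plate's underside belongs; axes as the jig's. Pins: 12 mm thick, at x = -45 and +45 mm from here, 29 mm tall above the bed, the top 7 mm tapering to 5 mm.
- plate: loose foot plate, bare steel, 0.3 to 0.6 kg: 122 x 70 x 8 mm (x, y, z), two through holes of 15.5 mm at x = -45 and +45 mm, and an upright lug to hold it by on its middle: 40 mm long (x), 10 mm thick (y), from 8 to 48 mm above the underside. Origin: centre of its underside; z up. Either way round fits the pins. Starts flat on the bench.
- tongue: grey square tube 40 x 40 mm, with a coupler housing (66 x 90 mm, open below) on its free end over the ball; 0.4 to 0.85 kg. Origin: on its hinge axis, 250 mm from the ball along the jig's +y, 72 mm above the bench; axes as the jig's while down. Swings up about the jig's x axis by 0 to 0.8 rad (its z axis tilts so much); falls back if let go. Latched, it rises only a few mm.
- latch_grip (a point): middle of the latch tab: an upright steel tab on top of the coupler housing, right above the ball, 12 mm thick (x, its sliding direction) x 26 mm wide (y) x 45 mm tall, from the housing's top (105 mm above the bench when down) to 150 mm; this point at 130 mm. Axes as the tongue's. 25 mm free beside it on both x sides. The tab also serves to lift the tongue.
- latch (a joint): slide of the latch on the tongue, m: 0 = latched, grows as the tab is pulled along the tongue's +x (away from the pins), 0.016 = stop. The bar under the ball is clear from about 0.011 on. The spring pulls back with 5 N at 0, 9 N at 0.016. Keep it pulled until the tongue has risen some 15 mm.
- mouth (a point): centre of the coupler housing's open underside (rides with the tongue); 52 mm above the bench when down, 250 mm from the hinge axis.
- ball_top (a point): top of the fixed 50 mm steel ball, 92 mm above the bench; axes as the jig's.
- hammer: bystander: hammer, 240 mm long, lying on the bench beyond the plate; leave alone
- brush: bystander: brush, 200 mm long, lying on the bench beyond the tongue; leave alone
- can: bystander: grey can, 60 mm across, 90 mm tall, standing beyond the jig; leave alone
Things that resemble listed ones, but are neither listed nor needed, are in the scene too. Leave any purple or turquoise look-alike of the plate alone.

How it is judged:
On the way, in this order (a step that is already met when the one before it is completed fails the run):
1. the plate lies flush on the bed over both pins, let go, the tongue still down (z of plate in the frame of pin_mid below 0.003 m and horizontal distance between plate and pin_mid below 0.005 m and angle between plate's own z axis and vertical below 0.03 rad and angle between the x axis of plate and the x axis of pin_mid, either way round below 0.1 rad and contact force between the fingers and plate below 0.1 N and angle between tongue's own z axis and vertical below 0.04 rad), for 0.2 s.
2. the latch is pulled clear while the tongue is still down (value of joint latch above 0.0105 m and angle between tongue's own z axis and vertical below 0.04 rad), for 0.05 s.
At the end, for the whole second after the job is handed in: The tongue is held still in the fingers (over 1 N, turning under 0.1 rad/s), nothing else propping it, with the coupler's open underside at least 25 mm above the top of the ball; the plate lies flush (within 3 mm, tilt under 0.03 rad) on the bed over both pins (within 5 mm and 0.1 rad), not touched (z of mouth in the frame of ball_top above 0.025 m and angular speed of tongue below 0.1 rad/s and contact force between the fingers and tongue above 1 N and contact force between each of tongue, the fingers and plate below 0.1 N and z of plate in the frame of pin_mid below 0.003 m and horizontal distance between plate and pin_mid below 0.005 m and angle between plate's own z axis and vertical below 0.03 rad and angle between the x axis of plate and the x axis of pin_mid, either way round below 0.1 rad); the arm keeps its last pose, push and grip.
It fails at once if the hammer is shifted by more than 25 mm (distance of hammer from where it was at the start of the episode above 0.025 m).
It fails at once if the brush is shifted by more than 25 mm (distance of brush from where it was at the start of the episode above 0.025 m).
It fails at once if the can is shifted by more than 25 mm or tipped (distance of can from where it was at the start of the episode above 0.025 m or angle between can's own z axis and vertical above 0.3 rad).
It also fails if it takes over 56 s, if anything falls off the work surface, if the arm or the gripper's body presses on something with over 40 N, if the wrist force passes 120 N, or if a joint passes its speed limit or range.

## Working session

There is one attempt and no reset: what is moved stays moved. The work goes in short steps, Python scripts to look and compute and a tool call to move; the robot and the scene stay as the last step left them, time stands still between calls to the robot, and variables do not carry over. Pictures are saved under pics/ and viewed, about 8 in all and at most 12, crops included, and the job is handed in when it is done.

Besides the shell and the picture viewer there is one more tool, called after "Call:" by a JSON object that holds its "fn" and its "kwargs". apply_moves: Moves the arm, as the interface text tells. Its arguments: {"type":"object","properties":{"moves":{"type":"array","items":{"type":"array","items":{"type":"array","items":{"type":"number"}}}}},"required":["moves"]}

```bash
ls; mkdir -p pics; python3 - <<'E'
from bench import *
import cv2
o=get_obs(); print(o)
for n in ["top","side","wrist"]:
    c=get_calibration(n); print(n,c)
    cv2.imwrite(f"pics/{n}0.png",camera(n)[:,:,::-1])
E
```

```text
pics
{'time_s': 0.0, 'q': array([ 9.40699447e-01,  1.81566386e-01,  1.60807510e+00,  1.53732811e-05,
        1.35379225e+00, -2.06284644e-01]), 'dq': array([-3.92520139e-04, -8.94290955e-05,  6.73355385e-04,  1.56489207e-03,
       -6.16936430e-04, -9.60751669e-04]), 'joint_efforts': array([ 8.05227337e-04, -4.44861460e+01, -3.51347208e+01, -2.30148562e-04,
        8.77984450e-03,  1.03542578e-05]), 'eef_pos': array([0.23610228, 0.52368652, 0.24933745]), 'eef_rot': array([-3.80698034e-04,  2.10325298e-01,  9.77631025e-01, -8.38168141e-04]), 'wrist_force': array([-1.00252117,  0.01865371, -0.79231699]), 'torque': array([ 0.02387243, -0.03754804, -0.01984845]), 'opening': 0.9997252880066455}
top {'vertical_fov': 55.31924825016885, 'cx': 321.99610122374816, 'cy': 199.92585263626592, 'R': array([[-0.02039301, -0.99968034, -0.01494489],
       [-0.98111296,  0.02288573, -0.19207706],
       [ 0.19235769,  0.0107456 , -0.98126605]]), 't': array([-0.04862899,  0.56747522,  0.94859   ])}
side {'vertical_fov': 54.45118501019298, 'cx': 316.8334063530717, 'cy': 200.87737113453056, 'R': array([[ 0.9523585 , -0.30494042, -0.00496279],
       [-0.21567939, -0.66190428, -0.71788936],
       [ 0.21562859,  0.6847584 , -0.69613952]]), 't': array([-0.55580047,  0.1682501 ,  1.16422696])}
wrist {'vertical_fov': 65.70646984690485, 'cx': 327.18411465046387, 'cy': 201.54947996483062, 'R': array([[ 0.41236698,  0.91101617, -0.00173332],
       [ 0.87758073, -0.39672042,  0.26919319],
       [ 0.24455171, -0.11252751, -0.96308464]]), 't': array([-0.57368805, -0.03450682,  0.3789216 ])}
```

View pics/top0.png

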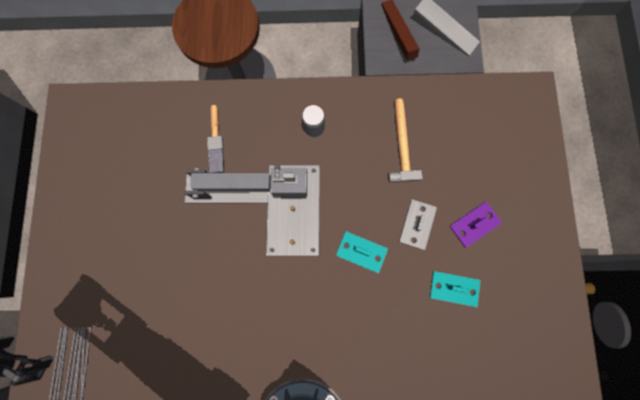

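View pics/side0.png

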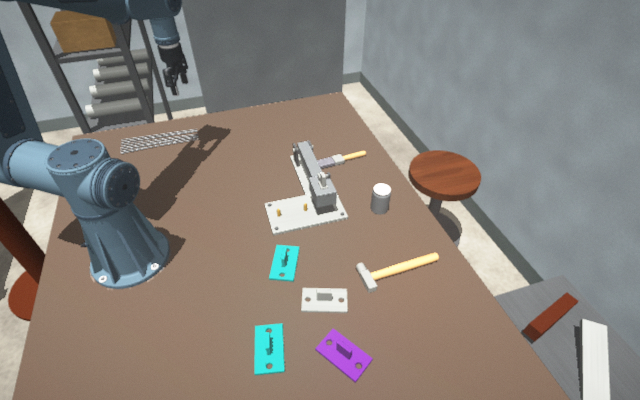

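The top view shows the bare plate at about (418,224), the pins at (293,209) and (292,242), and the tab near (288,178). The tongue runs left to the hinge at about x=190. The side view shows the plate at (324,299) and the pins at (278,212) and (306,208).

```bash
cat > h.py <<'E'
from bench import *
import numpy as np, cv2
from scipy.spatial.transform import Rotation as Rn
def K(c): return 200/np.tan(np.radians(c["vertical_fov"]/2))
def ray(c,px,fish=False):
    f=K(c); d=np.array([px[0]-c["cx"],px[1]-c["cy"]])/f
    if fish:
        r=np.hypot(*d); v=np.array([*(d/r*np.sin(r)),np.cos(r)]) if r>0 else np.array([0,0,1.])
    else: v=np.array([*d,1.])
    R=np.array(c["R"]); return -R.T@c["t"], R.T@v/np.linalg.norm(v)
def onz(c,px,z,fish=False):
    o,d=ray(c,px,fish); return o+d*(z-o[2])/d[2]
def two(*rs):
    A=sum(np.eye(3)-np.outer(d,d) for o,d in rs); b=sum((np.eye(3)-np.outer(d,d))@o for o,d in rs)
    p=np.linalg.solve(A,b); return p,[np.linalg.norm(np.cross(p-o,d)) for o,d in rs]
def proj(c,X,fish=False):
    v=np.array(c["R"])@X+c["t"]; f=K(c)
    if fish:
        r=np.hypot(v[0],v[1]); k=np.arctan2(r,v[2])/max(r,1e-9)
        return np.array([v[0]*k*f+c["cx"],v[1]*k*f+c["cy"]])
    return np.array([v[0]/v[2]*f+c["cx"],v[1]/v[2]*f+c["cy"]])
def q2R(q): return Rn.from_quat([q[1],q[2],q[3],q[0]]).as_matrix()
def plan(p,yaw_vec=None,tip=None):
    """shift (cm) & turn to reach TCP p pointing down with tool y along horizontal yaw_vec (either sign)"""
    o=get_obs(); R=q2R(o["eef_rot"]); s=R.T@(np.array(p)-o["eef_pos"])*100
    rv=None
    if yaw_vec is not None:
        best=[]
        for sg in (1,-1):
            y=sg*np.array([*yaw_vec[:2],0]); y/=np.linalg.norm(y); z=np.array([0,0,-1.])
            best.append(Rn.from_matrix(R.T@np.c_[np.cross(y,z),y,z]).as_rotvec())
        rv=best
    return s.round(2),rv
E
python3 - <<'E'
from h import *
T=cv2.imread("pics/top0.png");S=cv2.imread("pics/side0.png")
ct,cs=get_calibration("top"),get_calibration("side")
a=cv2.resize(T[150:270,175:335],(800,600),interpolation=cv2.INTER_CUBIC)
cv2.imwrite("pics/topjig.png",a)
b=np.vstack([cv2.resize(S[135:235,255:415],(640,400),interpolation=cv2.INTER_CUBIC)])
e=cv2.resize(T[190:260,385:455],(320,320),interpolation=cv2.INTER_CUBIC)
cv2.imwrite("pics/b.png",b)
# brass pins, grey plate
for n,im,c,roi in (("top",T,ct,(260,330,195,260)),("side",S,cs,(265,320,195,225))):
    h=cv2.cvtColor(im,cv2.COLOR_BGR2HSV); x0,x1,y0,y1=roi
    m=np.zeros(im.shape[:2],np.uint8); m[y0:y1,x0:x1]=cv2.inRange(h,(5,100,60),(30,255,255))[y0:y1,x0:x1]
    N,_,st,ce=cv2.connectedComponentsWithStats(m)
    for i in range(1,N):
        if st[i,4]>3: print(n,"pin",st[i],ce[i].round(1),onz(c,ce[i],.03).round(3))
for n,im,c,roi in (("top",T,ct,(395,445,192,258)),("side",S,cs,(295,355,280,318))):
    h=cv2.cvtColor(im,cv2.COLOR_BGR2HSV); x0,x1,y0,y1=roi
    m=np.zeros(im.shape[:2],np.uint8); m[y0:y1,x0:x1]=cv2.inRange(h,(0,0,110),(180,60,255))[y0:y1,x0:x1]
    k=max(cv2.findContours(m,cv2.RETR_EXTERNAL,cv2.CHAIN_APPROX_NONE)[0],key=cv2.contourArea)[:,0]
    P=np.array([onz(c,p,.008)[:2] for p in k.astype(float)],np.float32)*1000
    print(n,"plate",cv2.minAreaRect(P))
E
```

```text
top pin [291 207   4   4  10] [292.4 208.2] [0.55  0.019 0.03 ]
top pin [291 240   3   4  11] [291.9 241.6] [0.461 0.021 0.03 ]
side pin [304 204   3   7  18] [305.1 206.8] [0.548 0.014 0.03 ]
side pin [277 209   4   7  16] [278.4 212.1] [0.459 0.017 0.03 ]
top plate ((502.96954345703125, -319.45849609375), (75.41886901855469, 128.6610107421875), 70.57221221923828)
side plate ((498.913818359375, -322.6395263671875), (85.82325744628906, 129.79147338867188), 71.39698791503906)
```

View pics/topjig.png

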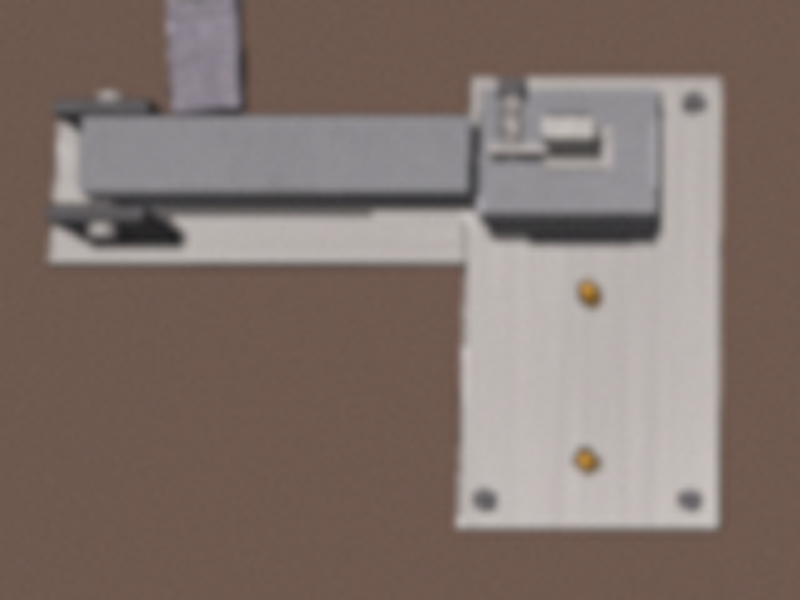

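View pics/b.png

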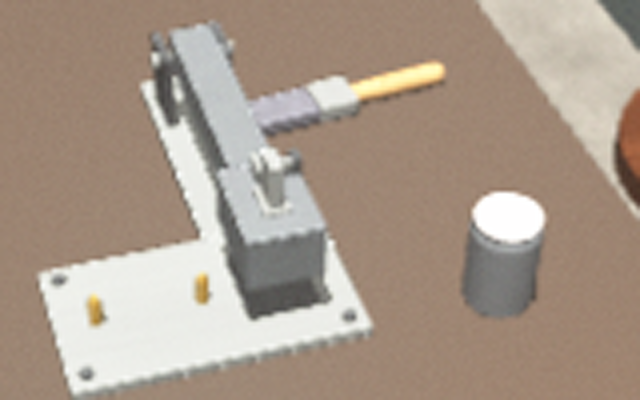

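```bash
python3 - <<'E'
from h import *
ct,cs=get_calibration("top"),get_calibration("side")
for n,a,b in (("pinin",(292.4,208.2),(305.1,206.8)),("pinout",(291.9,241.6),(278.4,212.1)),("tabtop",(289,175.6),(322.5,176))):
    print(n,*two(ray(ct,a),ray(cs,b)))
# tongue centre-line far end vs coupler (zoom px /5) on z=.092
for p in ((85,155),(470,155)): print(onz(ct,(175+p[0]/5,150+p[1]/5),.092))
# lug top: dark/bright? project expected lug top
c=np.array([.501,-.321]); 
print(proj(ct,np.array([*c,.048])),proj(cs,np.array([*c,.048])))
print(plan((.501,-.321,.17),(.333,.943)))
E
```

```text
pinin [0.55045597 0.01984666 0.02387395] [np.float64(0.0009257128218365454), np.float64(0.0009257128218364318)]
pinout [0.46048945 0.02147769 0.02574447] [np.float64(0.0006915552633566347), np.float64(0.0006915552633567088)]
tabtop [0.60945933 0.01685975 0.14386799] [np.float64(0.0012361576288684917), np.float64(0.0012361576288684663)]
[0.61624477 0.27128677 0.092     ]
[0.61147003 0.07319655 0.092     ]
[422.28090916 222.70921243] [324.07324073 291.74620441]
(array([-58.88, -66.11,   8.03]), [array([-0.00139528, -0.00033757, -0.08432719]), array([-5.16331033e-04,  2.13414207e-03,  3.05726468e+00])])
```

Call:
{"fn": "apply_moves", "kwargs": {"moves": [[[-29, -33, 0, 0, 0, 0, 1], [-29, -33, 0, 0, 0, 0, 1], [-29, -33, 0, 0, 0, 0, 1], [-29, -33, 0, 0, 0, 0, 1], [-58.9, -66.1, 4, 0, 0, -0.084, 1], [-58.9, -66.1, 8, 0, 0, -0.084, 1], [-58.9, -66.1, 8, 0, 0, -0.084, 1], [-58.9, -66.1, 8, 0, 0, -0.084, 1]]]}}

```text
time_s: 0.95
eef_pos: [0.355, 0.1415, 0.2292]
eef_rot: [0.0, 0.169, 0.986, 0.0]
wrist_force: [1.9, -0.5, 0.5]
opening: 1.003
```

```bash
python3 - <<'E'
from h import *
print(get_obs()["eef_pos"],plan((.49,-.321,.17),(.333,.943)))
E
```

```text
[0.3549683  0.14154684 0.2292236 ] (array([-28.12, -39.13,   5.93]), [array([0.00039493, 0.00087621, 0.00017794]), array([-1.37627023e-03,  6.20319643e-04, -3.14141435e+00])])
```

Call:
{"fn": "apply_moves", "kwargs": {"moves": [[[-28.1, -39.1, 5.9, 0, 0, 0, 1], [-28.1, -39.1, 5.9, 0, 0, 0, 1], [-28.1, -39.1, 5.9, 0, 0, 0, 1], [-28.1, -39.1, 5.9, 0, 0, 0, 1], [-28.1, -39.1, 5.9, 0, 0, 0, 1], [-28.1, -39.1, 5.9, 0, 0, 0, 1], [-28.1, -39.1, 5.9, 0, 0, 0, 1], [-28.1, -39.1, 5.9, 0, 0, 0, 1]]]}}

```text
time_s: 1.75
eef_pos: [0.4659, -0.24, 0.1801]
eef_rot: [-0.0, 0.169, 0.986, 0.0]
wrist_force: [-0.1, 0.4, 0.9]
opening: 1.001
```

Call:
{"fn": "apply_moves", "kwargs": {"moves": [[[0, 0, 0, 0, 0, 0, 1], [0, 0, 0, 0, 0, 0, 1], [0, 0, 0, 0, 0, 0, 1]]]}}

```text
time_s: 2.05
eef_pos: [0.4655, -0.2369, 0.1803]
eef_rot: [-0.0, 0.169, 0.986, 0.0]
wrist_force: [0.3, -0.1, 0.2]
opening: 0.995
```

```bash
python3 - <<'E'
from h import *
print(get_obs()["eef_pos"])
c=get_calibration("wrist"); im=camera("wrist")[:,:,::-1]
cv2.imwrite("pics/w1.png",im); np.save("w1.npy",np.array(c,dtype=object),allow_pickle=True)
print(-c["R"].T@c["t"]); print(proj(c,np.array([.501,-.321,.008]),True))
E
```

```text
[ 0.46550437 -0.23693537  0.18033792]
[ 0.40136314 -0.21471774  0.30413695]
[263.65045148 244.38885793]
```

View pics/w1.png

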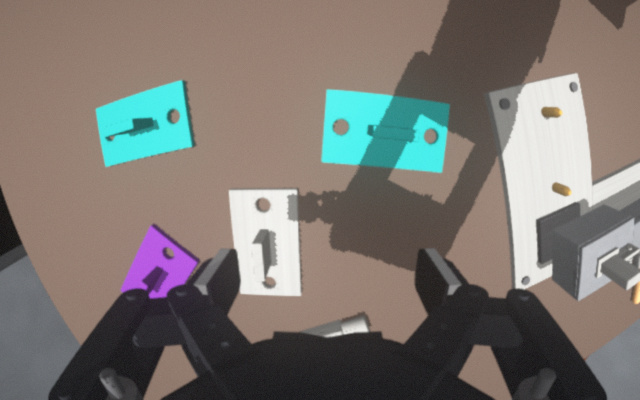

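The wrist view shows the bare plate with holes at (263,205) and (269,283) and its lug between them. The plate lies partly behind the left finger. The pins are at (552,112) and (561,188).

```bash
python3 - <<'E'
from h import *
c=np.load("w1.npy",allow_pickle=True).item(); im=cv2.imread("pics/w1.png")
g=im.max(axis=2); h=cv2.cvtColor(im,cv2.COLOR_BGR2HSV)
m=np.zeros(g.shape,np.uint8); r=np.s_[183:302,224:304]; m[r]=cv2.inRange(h,(0,0,150),(180,40,255))[r]
k=max(cv2.findContours(m,cv2.RETR_EXTERNAL,cv2.CHAIN_APPROX_NONE)[0],key=cv2.contourArea)[:,0]
P=np.array([onz(c,p,.008,True)[:2] for p in k.astype(float)],np.float32)*1000
print("rect",cv2.minAreaRect(P))
f=np.zeros_like(m); cv2.fillPoly(f,[k],255); hol=cv2.bitwise_and(f,255-m)
N,_,st,ce=cv2.connectedComponentsWithStats(hol)
for i in range(1,N):
    if st[i,4]>20: print(st[i],ce[i],onz(c,ce[i],.005,True)[:2])
cv2.imwrite("pics/w1c.png",cv2.resize(im[180:305,215:310],(570,750),interpolation=cv2.INTER_CUBIC)[:600])
# pins for consistency
for X in ((.5505,.0198,.025),(.4605,.0215,.025)): print(proj(c,np.array(X),True))
# expected lug top position for check
print(plan((.501,-.321,.12),None))
E
```

```text
rect ((503.32867431640625, -320.14825439453125), (72.19036102294922, 124.18289184570312), 70.53607177734375)
[256 199  14  13 140] [262.12857143 204.54285714] [ 0.46077671 -0.30606689]
[253 230  23  58 613] [266.75530179 253.34747145] [ 0.51279227 -0.3231006 ]
[561.97568849 188.49062895]
[551.97235411 111.25675875]
(array([-6.14, -6.78,  6.06]), None)
```

View pics/w1c.png

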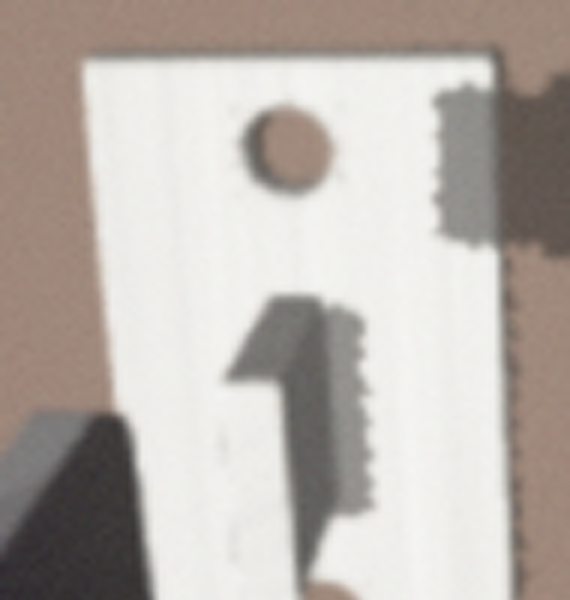

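```bash
python3 - <<'E'
from h import *
c=np.load("w1.npy",allow_pickle=True).item()
print(onz(c,(263.7,205),.008,True), onz(c,(257,243.3),.048,True))
a=np.radians(160.54);u=-np.array([np.cos(a),np.sin(a)]);C=np.array([.5033,-.3201]);print(C-45e-3*u,C-.02*u,C)
print(plan((*C,.09),(-u[1],u[0])))
E
```

```text
[ 0.46116853 -0.3037972   0.008     ] [ 0.48457201 -0.3121591   0.048     ]
[ 0.46087066 -0.30510831] [ 0.48444251 -0.31343703] [ 0.5033 -0.3201]
(array([-6.33, -6.62,  9.06]), [array([ 0.00032128, -0.00044824,  0.00082725]), array([ 7.03908742e-04,  5.04538594e-04, -3.14076529e+00])])
```

Call:
{"fn": "apply_moves", "kwargs": {"moves": [[[-6.3, -6.5, 3, 0, 0, 0, 1], [-6.3, -6.5, 3, 0, 0, 0, 1], [-6.3, -6.5, 9, 0, 0, 0, 1], [-6.3, -6.5, 9, 0, 0, 0, 1], [-6.3, -6.5, 9, 0, 0, 0, 1], [-6.3, -6.5, 9, 0, 0, 0, 1], [-6.3, -6.5, 9, 0, 0, 0, 1]]]}}

```text
time_s: 2.8
eef_pos: [0.5049, -0.3204, 0.0934]
eef_rot: [0.002, 0.169, 0.986, -0.001]
wrist_force: [-0.1, -0.3, 0.6]
opening: 1.0
```

```bash
python3 - <<'E'
from h import *
print(get_obs()["eef_pos"],plan((.5034,-.3192,.034),(.333,.943)))
E
```

```text
[ 0.50494924 -0.32039428  0.09337313] (array([0.21, 0.07, 5.94]), [array([-0.00167665,  0.00369006,  0.00082366]), array([-5.79480665e-03, -2.63297988e-03, -3.14076254e+00])])
```

Call:
{"fn": "apply_moves", "kwargs": {"moves": [[[0.2, 0, 3, 0, 0.0037, 0, 1], [0.2, 0, 5.9, 0, 0.0037, 0, 1], [0.2, 0, 5.9, 0, 0.0037, 0, 1], [0.2, 0, 5.9, 0, 0.0037, 0, 1], [0.2, 0, 5.9, 0, 0.0037, 0, 0], [0.2, 0, 5.9, 0, 0.0037, 0, 0], [0.2, 0, 5.9, 0, 0.0037, 0, 0], [0.2, 0, 5.9, 0, 0.0037, 0, 0]]]}}

```text
time_s: 3.6
eef_pos: [0.5021, -0.3198, 0.0324]
eef_rot: [-0.001, 0.169, 0.986, -0.0]
wrist_force: [-0.5, -0.5, 0.4]
opening: 0.333
```

Call:
{"fn": "apply_moves", "kwargs": {"moves": [[[0, 0, 0, 0, 0, 0, 0], [0, 0, 0, 0, 0, 0, 0], [0, 0, 0, 0, 0, 0, 0], [0, 0, 0, 0, 0, 0, 0], [0, 0, 0, 0, 0, 0, 0]]]}}

```text
time_s: 4.1
eef_pos: [0.502, -0.3196, 0.032]
eef_rot: [-0.002, 0.169, 0.986, 0.0]
wrist_force: [-0.6, 1.1, 5.1]
opening: 0.111
```

```bash
python3 - <<'E'
from h import *
print(plan((.5045,.0207,.11),(.02,.9998)))
E
```

```text
(array([11.13, 32.17, -7.76]), [array([ 0.00042145, -0.00330312, -0.31974915]), array([-4.70055827e-03, -5.99747438e-04,  2.82183967e+00])])
```

Call:
{"fn": "apply_moves", "kwargs": {"moves": [[[0, 0, -4, 0, 0, 0, 0], [0, 0, -7.8, 0, 0, 0, 0], [2, 5, -7.8, 0, 0, 0, 0], [4, 10, -7.8, 0, 0, -0.1, 0], [6, 15, -7.8, 0, 0, -0.2, 0], [7.5, 20, -7.8, 0, 0, -0.3, 0], [9, 25, -7.8, 0, 0, -0.32, 0], [10.2, 29, -7.8, 0, -0.003, -0.32, 0]]]}}

```text
time_s: 4.9
eef_pos: [0.5007, -0.0177, 0.1088]
eef_rot: [-0.001, 0.01, 1.0, 0.001]
wrist_force: [1.1, -0.3, -5.2]
opening: 0.107
```

```bash
python3 - <<'E'
from h import *
o=get_obs();print(o["eef_pos"],o["wrist_force"],plan((.5045,.0207,.11),(.02,.9998)))
E
```

```text
[ 0.5007186  -0.01773489  0.1088027 ] [ 1.05368877 -0.26982963 -5.17528397] (array([-0.3 ,  3.85, -0.12]), [array([ 0.00122522, -0.002767  ,  0.00031742]), array([ 4.34594843e-03,  1.92436861e-03, -3.14127164e+00])])
```

Call:
{"fn": "apply_moves", "kwargs": {"moves": [[[-0.3, 3, 0, 0, -0.003, 0, 0], [-0.3, 3.8, 0, 0, -0.003, 0, 0], [-0.3, 3.8, 0, 0, -0.003, 0, 0], [-0.3, 3.8, 0, 0, -0.003, 0, 0], [-0.3, 3.8, 0, 0, -0.003, 0, 0]]]}}

```text
time_s: 5.4
eef_pos: [0.5058, 0.0168, 0.1097]
eef_rot: [0.001, 0.011, 1.0, 0.0]
wrist_force: [0.0, 0.3, -5.5]
opening: 0.109
```

```bash
python3 - <<'E'
from h import *
print(get_obs()["eef_pos"])
c=get_calibration("wrist"); im=camera("wrist")[:,:,::-1]
cv2.imwrite("pics/w2.png",im); np.save("w2.npy",np.array(c,dtype=object),allow_pickle=True)
S=np.ascontiguousarray(camera("side")[:,:,::-1]); cv2.imwrite("pics/s2.png",S); T=camera("top")[:,:,::-1]; cv2.imwrite("pics/t2.png",T)
a=cv2.resize(S[120:240,240:360],(400,400),interpolation=cv2.INTER_CUBIC);b=cv2.resize(im,(640,400))
b=cv2.resize(im[180:340,180:460],(700,400),interpolation=cv2.INTER_CUBIC)[:, :400]
cv2.imwrite("pics/c2.png",np.hstack([a,cv2.resize(im[180:380,230:430],(400,400),interpolation=cv2.INTER_CUBIC)]))
E
```

```text
[0.50578563 0.0167862  0.10971534]
```

View pics/w2.png

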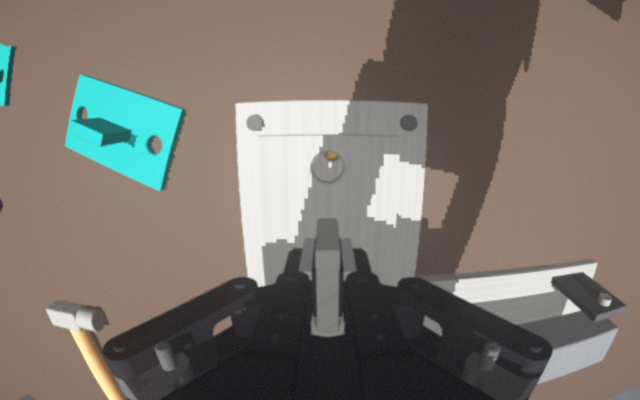

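The wrist view shows the held plate centred over the bed. Its outer hole is at (328,166), with the brass pin visible through it at (331,157). The bed bolts are at (255,123) and (409,122), and the plate's front edge is at row 135.

```bash
python3 - <<'E'
from h import *
c=np.load("w2.npy",allow_pickle=True).item(); im=cv2.imread("pics/w2.png")
cv2.imwrite("pics/w2c.png",cv2.resize(im[95:225,230:430],(800,520),interpolation=cv2.INTER_CUBIC))
o=get_obs();tp=o["eef_pos"];R=q2R(o["eef_rot"]);print(tp,R[:,1])
zt=tp[2]-.032+.008
h=onz(c,(328,166),zt,True);print("hole",h,"c->",h+.045*np.array([R[1,1],-R[0,1],0]))
for p in ((258,135),(398,135),(328,135)): print("edge",onz(c,p,zt,True))
for p in ((255,123),(409,122)): print("bolt",onz(c,p,.012,True))
for z in (.025,.036,.041): print("pin",z,onz(c,(331,157),z,True))
for X in ((.4605,.0215,.041),(.4605,.0215,.012)): print("pinproj",proj(c,np.array(X),True))
E
```

```text
[0.50591017 0.01697752 0.1099465 ] [2.15925789e-02 9.99766697e-01 5.58638336e-04]
hole [0.46122709 0.01768979 0.0859465 ] c-> [0.50621659 0.01671812 0.0859465 ]
edge [ 0.44498753 -0.01560574  0.0859465 ]
edge [0.4464908 0.0517182 0.0859465]
edge [0.44628566 0.01802257 0.0859465 ]
bolt [ 0.43990736 -0.0341682   0.012     ]
bolt [0.44139894 0.07694882 0.012     ]
pin 0.025 [0.46491703 0.01980718 0.025     ]
pin 0.036 [0.46346728 0.01970151 0.036     ]
pin 0.041 [0.46280831 0.01965348 0.041     ]
pinproj [333.88671086 153.28037332]
pinproj [333.01518031 148.4965754 ]
```

View pics/w2c.png

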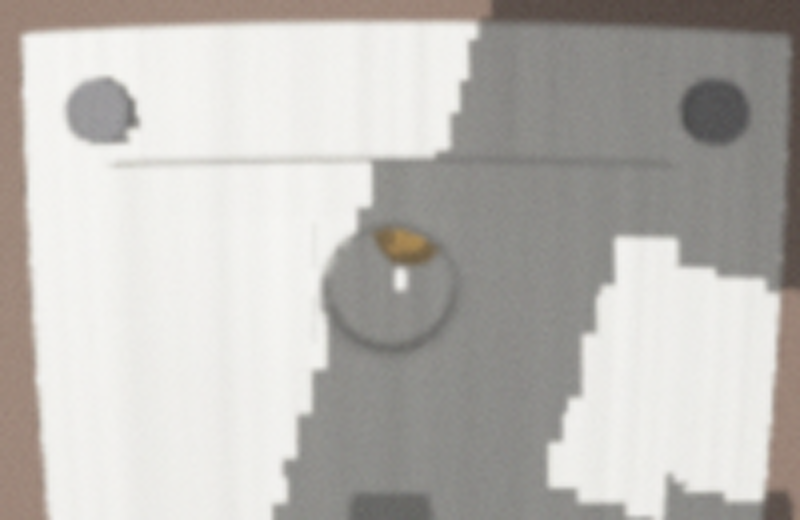

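Call:
{"fn": "apply_moves", "kwargs": {"moves": [[[0, 0.3, 1.5, 0, 0, 0, 0], [0, 0.3, 3.2, 0, 0, 0, 0], [0, 0.3, 3.2, 0, 0, 0, 0], [0, 0.3, 3.2, 0, 0, 0, 0], [0, 0.3, 3.2, 0, 0, 0, 0]]]}}

```text
time_s: 6.05
eef_pos: [0.5068, 0.0207, 0.0789]
eef_rot: [0.002, 0.01, 1.0, 0.0]
wrist_force: [-0.9, 0.0, -5.7]
opening: 0.11
```

```bash
python3 - <<'E'
from h import *
o=get_obs();tp=o["eef_pos"];print(tp,o["wrist_force"],plan((.506,.02,.078),(.02,.9998)))
c=get_calibration("wrist"); im=camera("wrist")[:,:,::-1]
cv2.imwrite("pics/w3.png",im); np.save("w3.npy",np.array(c,dtype=object),allow_pickle=True)
S=np.ascontiguousarray(camera("side")[:,:,::-1]); cv2.imwrite("pics/s3.png",S)
a=cv2.resize(im[110:210,280:380],(400,400),interpolation=cv2.INTER_CUBIC)
b=cv2.resize(S[150:230,255:335],(400,400),interpolation=cv2.INTER_CUBIC)
cv2.imwrite("pics/c3.png",np.hstack([a,b]))
E
```

```text
[0.50680833 0.02068346 0.07894343] [-0.8811934   0.02341241 -5.7161712 ] (array([ 0.08, -0.07,  0.09]), [array([ 0.00039583,  0.00389514, -0.00025747]), array([ 6.11797394e-03, -6.21712248e-04,  3.14132917e+00])])
```

View pics/c3.png

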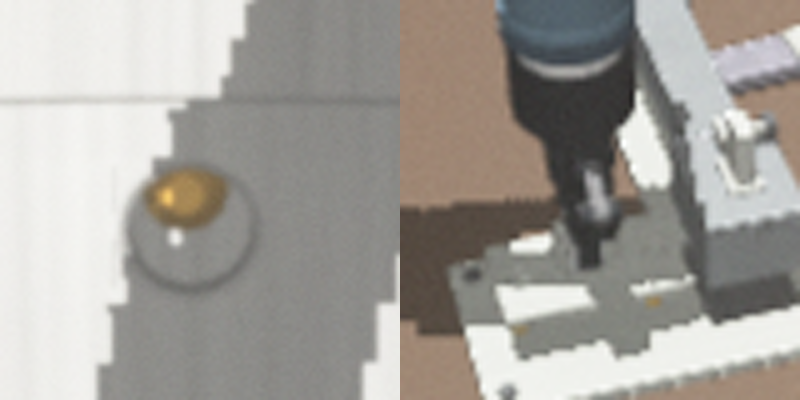

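The crop shows the outer hole's centre at pixel (328,167), with the pin about 2 px left of it and its tip near row 163. In the side view both pins glint through their holes.

```bash
python3 - <<'E'
from h import *
c=np.load("w3.npy",allow_pickle=True).item()
print(onz(c,(328.25,167),.0549,True))
for r in (160,162,163,164,167): print(r,onz(c,(326.6,r),.041,True))
print("body",[onz(c,(280+x/4,110+190/4),.034,True)[:2].round(4) for x in (146,227)])
cs=get_calibration("side")
for n,p in (("out",(255+518/5,150+328/5)),("in",(255+655/5-80,150+301/5))): pass
for p in ((255+(518-400)/5,150+328/5),(255+(655-400)/5,150+301/5)): print("side",onz(cs,p,.041))
E
```

```text
[0.46278994 0.02166656 0.0549    ]
160 [0.46135306 0.02088024 0.041     ]
162 [0.46241759 0.02085696 0.041     ]
163 [0.46295062 0.0208453  0.041     ]
164 [0.46348418 0.02083363 0.041     ]
167 [0.46508816 0.02079853 0.041     ]
body [array([0.4608, 0.0154]), array([0.4611, 0.0264])]
side [ 0.45427977 -0.00855515  0.041     ]
side [ 0.54342319 -0.012435    0.041     ]
```

Call:
{"fn": "apply_moves", "kwargs": {"moves": [[[0.06, -0.08, 0.5, 0, 0.004, 0, 0], [0.06, -0.08, 0.9, 0, 0.004, 0, 0], [0.06, -0.08, 1.3, 0, 0.004, 0, 0], [0.06, -0.08, 1.7, 0, 0.004, 0, 0], [0.06, -0.08, 1.7, 0, 0.004, 0, 0]]]}}

```text
time_s: 6.65
eef_pos: [0.5049, 0.0205, 0.0602]
eef_rot: [-0.002, 0.01, 1.0, 0.001]
wrist_force: [0.0, 0.2, -5.2]
opening: 0.105
```

Call:
{"fn": "apply_moves", "kwargs": {"moves": [[[0, 0, 0.4, 0, 0, 0, 0], [0, 0, 0.8, 0, 0, 0, 0], [0, 0, 1.2, 0, 0, 0, 0], [0, 0, 1.5, 0, 0, 0, 0], [0, 0, 1.55, 0, 0, 0, 0]]]}}

```text
time_s: 7.15
eef_pos: [0.5051, 0.0204, 0.045]
eef_rot: [-0.001, 0.01, 1.0, 0.0]
wrist_force: [-0.2, 0.0, -6.0]
opening: 0.113
```

Call:
{"fn": "apply_moves", "kwargs": {"moves": [[[0, 0, 0.08, 0, 0, 0, 0], [0, 0, 0.16, 0, 0, 0, 0], [0, 0, 0.16, 0, 0, 0, 0]]]}}

```text
time_s: 7.45
eef_pos: [0.5056, 0.0203, 0.0441]
eef_rot: [-0.001, 0.01, 1.0, 0.0]
wrist_force: [0.1, -0.4, -4.3]
opening: 0.106
```

Call:
{"fn": "apply_moves", "kwargs": {"moves": [[[0, 0, 0.1, 0, 0, 0, 0], [0, 0, 0.1, 0, 0, 0, 0], [0, 0, 0.1, 0, 0, 0, 0.6], [0, 0, 0.1, 0, 0, 0, 0.6], [0, 0, 0.1, 0, 0, 0, 0.6], [0, 0, 0.1, 0, 0, 0, 0.6], [0, 0, 0, 0, 0, 0, 0.6]]]}}

```text
time_s: 8.15
eef_pos: [0.5054, 0.0204, 0.0439]
eef_rot: [-0.001, 0.01, 1.0, 0.0]
wrist_force: [-1.1, 0.1, -0.2]
opening: 0.603
```

Call:
{"fn": "apply_moves", "kwargs": {"moves": [[[0, 0, -3, 0, 0, 0, 0.6], [0, 0, -7, 0, 0, 0, 0.6], [0, 0, -11, 0, 0, 0, 0.6], [0, 0, -13, 0, 0, 0, 0.6], [0, 0, -13, 0, 0, 0, 0.6]]]}}

```text
time_s: 8.65
eef_pos: [0.5081, 0.0199, 0.1778]
eef_rot: [0.003, 0.01, 1.0, -0.0]
wrist_force: [0.7, -0.5, -1.2]
opening: 0.596
```

```bash
python3 - <<'E'
from h import *
o=get_obs();print(o["eef_pos"],o["wrist_force"])
c=get_calibration("wrist"); im=camera("wrist")[:,:,::-1]
cv2.imwrite("pics/w4.png",im); np.save("w4.npy",np.array(c,dtype=object),allow_pickle=True)
S=camera("side")[:,:,::-1]; cv2.imwrite("pics/s4.png",S);T=camera("top")[:,:,::-1]; cv2.imwrite("pics/t4.png",T)
a=cv2.resize(S[135:235,255:355],(400,400),interpolation=cv2.INTER_CUBIC)
b=cv2.resize(im[130:380,200:450],(400,400),interpolation=cv2.INTER_CUBIC)
cv2.imwrite("pics/c4.png",np.hstack([b,a]))
E
```

```text
[0.50809319 0.01987051 0.17779355] [ 0.66023705 -0.52143308 -1.15818605]
```

View pics/c4.png

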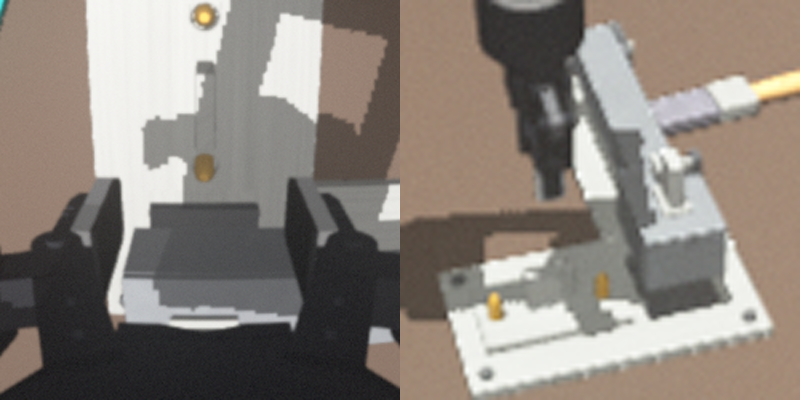

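The plate is seated: both pins stand proud through its holes in the wrist and side views. That makes 10 pictures viewed. Next is the latch.

```bash
python3 - <<'E'
from h import *
print(get_obs()["q"].round(2)); print(plan((.609,.018,.21),(1,-.02)))
E
```

```text
[-0.2   0.11  1.85  0.    1.18 -1.75]
(array([-10.4 ,  -0.03,  -3.74]), [array([-0.0016806 , -0.00317369,  1.57097476]), array([ 0.00317353, -0.00168052, -1.57061491])])
```

Call:
{"fn": "apply_moves", "kwargs": {"moves": [[[0, 0, -4, 0, 0, 0.15, 0.6], [-3, 0, -8, 0, 0, 0.3, 0.6], [-7, 0, -8, 0, 0, 0.45, 0.6], [-10.4, 0, -8, 0, 0, 0.6, 0.6], [-10.4, 0, -8, 0, 0, 0.75, 0.6], [-10.4, 0, -8, 0, 0, 0.9, 0.6], [-10.4, 0, -8, 0, 0, 1.05, 0.6], [-10.4, 0, -8, 0, 0, 1.2, 0.6]]]}}

```text
time_s: 9.6
eef_pos: [0.6089, 0.0183, 0.2509]
eef_rot: [-0.003, 0.575, 0.818, -0.001]
wrist_force: [-0.3, -0.1, -0.4]
opening: 0.597
```

Call:
{"fn": "apply_moves", "kwargs": {"moves": [[[0, 0, 0, 0, 0, 0.15, 0.6], [0, 0, 0, 0, 0, 0.3, 0.6], [0, 0, 0, 0, 0, 0.37, 0.6], [0, 0, 0, 0, 0, 0.37, 0.6], [0, 0, 0, 0, 0, 0.37, 0.6]]]}}

```text
time_s: 10.1
eef_pos: [0.6091, 0.0182, 0.2521]
eef_rot: [-0.002, 0.713, 0.701, -0.001]
wrist_force: [-0.4, -0.1, -0.4]
opening: 0.598
```

```bash
python3 - <<'E'
from h import *
o=get_obs();print(o["eef_pos"],o["wrist_force"],o["q"].round(2),plan((.6095,.018,.21),(1,-.02)))
c=get_calibration("wrist"); im=np.ascontiguousarray(camera("wrist")[:,:,::-1])
cv2.imwrite("pics/w5.png",im); np.save("w5.npy",np.array(c,dtype=object),allow_pickle=True)
print(-c["R"].T@c["t"],proj(c,np.array([.6095,.018,.15]),True))
E
```

```text
[0.60913682 0.01822351 0.25209361] [-0.41565111 -0.09770098 -0.44821601] [-0.16  0.26  1.51  0.    1.38 -0.15] (array([-0.03,  0.05,  4.21]), [array([-0.00432732, -0.00109143,  0.00303733]), array([ 1.71275798e-03, -6.79077094e-03, -3.13854751e+00])])
[0.61096294 0.08591484 0.37588968] [328.17411976 207.80102985]
```

View pics/w5.png

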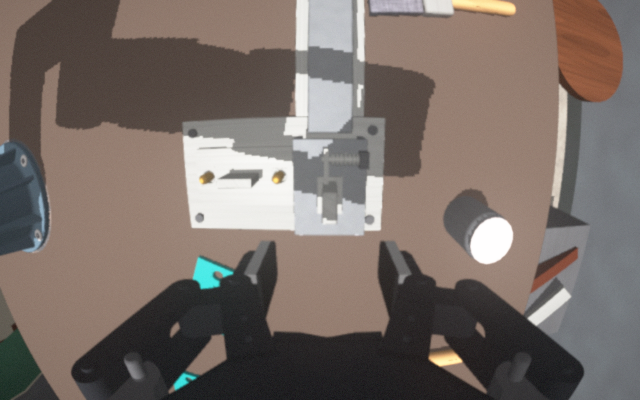

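The wrist view shows the tab at about (330,207), with the spring rod beside it at (345,158). The plate sits over the pins at (207,178) and (278,177), and the can, brush and hammer are untouched.

```bash
python3 - <<'E'
from h import *
c=np.load("w5.npy",allow_pickle=True).item(); im=cv2.imread("pics/w5.png",0)
for r in (200,208,216,224): print(r,list(im[r,312:348]))
print(list(im[176:236,330]))
ct=get_calibration("top")
for v in (200,205,208): print(v,*two(ray(c,(330.5,v),True),ray(ct,(289,175.6))))
print(proj(c,np.array([.6105,.018+.013,.15]),True),proj(c,np.array([.6105,.018-.013,.15]),True),proj(c,np.array([.6105,.005,.105]),True))
E
```

```text
200 [np.uint8(211), np.uint8(216), np.uint8(210), np.uint8(206), np.uint8(195), np.uint8(212), np.uint8(236), np.uint8(243), np.uint8(239), np.uint8(221), np.uint8(177), np.uint8(148), np.uint8(141), np.uint8(140), np.uint8(143), np.uint8(142), np.uint8(144), np.uint8(144), np.uint8(142), np.uint8(141), np.uint8(138), np.uint8(139), np.uint8(139), np.uint8(135), np.uint8(131), np.uint8(131), np.uint8(137), np.uint8(137), np.uint8(134), np.uint8(143), np.uint8(168), np.uint8(198), np.uint8(196), np.uint8(173), np.uint8(159), np.uint8(157)]
208 [np.uint8(215), np.uint8(211), np.uint8(211), np.uint8(211), np.uint8(219), np.uint8(229), np.uint8(240), np.uint8(244), np.uint8(240), np.uint8(219), np.uint8(176), np.uint8(143), np.uint8(136), np.uint8(140), np.uint8(142), np.uint8(143), np.uint8(144), np.uint8(145), np.uint8(144), np.uint8(147), np.uint8(142), np.uint8(143), np.uint8(144), np.uint8(138), np.uint8(148), np.uint8(197), np.uint8(232), np.uint8(237), np.uint8(235), np.uint8(214), np.uint8(191), np.uint8(200), np.uint8(203), np.uint8(206), np.uint8(208), np.uint8(206)]
216 [np.ui
[... 1697 characters left out ...]
p.uint8(140), np.uint8(139), np.uint8(153), np.uint8(193), np.uint8(231), np.uint8(237), np.uint8(226), np.uint8(215), np.uint8(209), np.uint8(209), np.uint8(206), np.uint8(207), np.uint8(205), np.uint8(206), np.uint8(206), np.uint8(207), np.uint8(202), np.uint8(188), np.uint8(165)]
200 [0.61249448 0.01860564 0.13286451] [np.float64(0.0013622625507605153), np.float64(0.0013622625507605376)]
205 [0.61149682 0.0172329  0.14027869] [np.float64(0.0002166708741121266), np.float64(0.00021667087411224775)]
208 [0.61091229 0.01645385 0.14462903] [np.float64(0.00044146054754934047), np.float64(0.00044146054754948375)]
[329.2054865  191.18815763] [329.75573566 223.85386086] [329.57866977 207.22263914]
```

Call:
{"fn": "apply_moves", "kwargs": {"moves": [[[0.05, 0.13, 0, -0.004, -0.001, 0.003, 0.38], [0.05, 0.13, 3, -0.004, -0.001, 0.003, 0.38], [0.05, 0.13, 6, -0.004, -0.001, 0.003, 0.38], [0.05, 0.13, 9, -0.004, -0.001, 0.003, 0.38], [0.05, 0.13, 9, -0.004, -0.001, 0.003, 0.38], [0.05, 0.13, 9, -0.004, -0.001, 0.003, 0.38]]]}}

```text
time_s: 10.75
eef_pos: [0.6109, 0.0187, 0.1639]
eef_rot: [0.001, 0.715, 0.699, 0.0]
wrist_force: [0.5, -0.1, 0.4]
opening: 0.381
```

```bash
python3 - <<'E'
from h import *
o=get_obs();print(o["eef_pos"],o["wrist_force"],o["opening"],plan((.6104,.0187,.130),(1,-.02)))
c=get_calibration("wrist"); im=np.ascontiguousarray(camera("wrist")[:,:,::-1])
cv2.imwrite("pics/w6.png",im)
E
```

```text
[0.61086494 0.01871751 0.16390559] [ 0.51055851 -0.06647409  0.39562321] 0.38105361610472294 (array([-0.  , -0.05,  3.39]), [array([ 0.00158668,  0.00016421, -0.00166912]), array([ 2.57796352e-04, -2.49102937e-03,  3.13992254e+00])])
```

Call:
{"fn": "apply_moves", "kwargs": {"moves": [[[0, -0.05, 1.5, 0.001, 0, -0.001, 0.38], [0, -0.05, 3.3, 0.001, 0, -0.001, 0.38], [0, -0.05, 3.3, 0.001, 0, -0.001, 0.38], [0, -0.05, 3.3, 0.001, 0, -0.001, 0.38]]]}}

```text
time_s: 11.2
eef_pos: [0.6107, 0.0187, 0.1311]
eef_rot: [0.001, 0.714, 0.7, 0.0]
wrist_force: [-0.1, -0.3, 0.3]
opening: 0.379
```

Call:
{"fn": "apply_moves", "kwargs": {"moves": [[[0, 0, 0, 0, 0, 0, 0], [0, 0, 0, 0, 0, 0, 0], [0, 0, 0, 0, 0, 0, 0], [0, 0, 0, 0, 0, 0, 0], [0, 0, 0, 0, 0, 0, 0], [0, 0, 0, 0, 0, 0, 0]]]}}

```text
time_s: 11.8
eef_pos: [0.6105, 0.0186, 0.1321]
eef_rot: [0.001, 0.714, 0.7, 0.0]
wrist_force: [-4.4, -0.2, 5.0]
opening: 0.132
```

Call:
{"fn": "apply_moves", "kwargs": {"moves": [[[0, 0.4, 0, 0, 0, 0, 0], [0, 0.8, 0, 0, 0, 0, 0], [0, 1.2, 0, 0, 0, 0, 0], [0, 1.45, 0, 0, 0, 0, 0], [0, 1.45, 0, 0, 0, 0, 0], [0, 1.45, 0, 0, 0, 0, 0], [0, 1.45, 0, 0, 0, 0, 0]]]}}

```text
time_s: 12.5
eef_pos: [0.6241, 0.0183, 0.1321]
eef_rot: [0.0, 0.714, 0.7, -0.0]
wrist_force: [-9.3, -0.4, 8.4]
opening: 0.132
```

Call:
{"fn": "apply_moves", "kwargs": {"moves": [[[0.13, 1.45, -0.5, 0, -0.02, 0, 0], [0.26, 1.45, -1.0, 0, -0.04, 0, 0], [0.49, 1.45, -1.75, 0, -0.07, 0, 0], [0.72, 1.45, -2.47, 0, -0.1, 0, 0], [0.72, 1.45, -2.47, 0, -0.1, 0, 0]]]}}

```text
time_s: 13.0
eef_pos: [0.6276, 0.024, 0.1509]
eef_rot: [0.026, 0.713, 0.699, -0.048]
wrist_force: [-40.0, -11.8, 3.6]
opening: 0.134
```

My rows repeated the 1.45 cm pull, so the latch is now loaded against its stop. Backing that part off.

Call:
{"fn": "apply_moves", "kwargs": {"moves": [[[0, -0.7, 0, 0, 0, 0, 0], [0, -1.4, 0, 0, 0, 0, 0], [0, -1.4, 0, 0, 0, 0, 0], [0, -1.4, 0, 0, 0, 0, 0]]]}}

```text
time_s: 13.4
eef_pos: [0.6229, 0.0248, 0.1544]
eef_rot: [0.034, 0.714, 0.699, -0.038]
wrist_force: [-8.6, -3.3, -1.6]
opening: 0.134
```

```bash
python3 - <<'E'
from h import *
o=get_obs();print(o["eef_pos"],o["wrist_force"],o["opening"],q2R(o["eef_rot"]).round(3))
S=camera("side")[:,:,::-1];T=camera("top")[:,:,::-1];cv2.imwrite("pics/s7.png",S);cv2.imwrite("pics/t7.png",T)
S0=cv2.imread("pics/s4.png")
f=lambda a:cv2.resize(a[130:240,260:360],(400,440),interpolation=cv2.INTER_CUBIC)
cv2.imwrite("pics/c7.png",np.hstack([f(S0),f(S)]))
E
```

```text
[0.62289598 0.02481043 0.15438014] [-8.61422996 -3.2653136  -1.57735506] 0.13412052128191448 [[ 0.021  1.    -0.007]
 [ 0.995 -0.022 -0.101]
 [-0.101 -0.005 -0.995]]
```

Call:
{"fn": "apply_moves", "kwargs": {"moves": [[[0.2, 0, -0.75, 0, -0.03, 0, 0], [0.41, 0, -1.49, 0, -0.06, 0, 0], [0.65, 0, -2.22, 0, -0.09, 0, 0], [0.9, 0, -2.95, 0, -0.12, 0, 0], [0.9, 0, -2.95, 0, -0.12, 0, 0], [0.9, 0, -2.95, 0, -0.12, 0, 0]]]}}

```text
time_s: 14.1
eef_pos: [0.6235, 0.0366, 0.1833]
eef_rot: [0.076, 0.71, 0.695, -0.081]
wrist_force: [-8.6, -5.2, -0.8]
opening: 0.135
```

Call:
{"fn": "apply_moves", "kwargs": {"moves": [[[0.2, 0, -0.75, 0, -0.03, 0, 0], [0.41, 0, -1.49, 0, -0.06, 0, 0], [0.65, 0, -2.22, 0, -0.09, 0, 0], [0.9, 0, -2.95, 0, -0.12, 0, 0], [0.9, 0, -2.95, 0, -0.12, 0, 0], [0.9, 0, -2.95, 0, -0.12, 0, 0], [0.9, 0, -2.95, 0, -0.12, 0, 0]]]}}

```text
time_s: 14.8
eef_pos: [0.6239, 0.0516, 0.2101]
eef_rot: [0.118, 0.704, 0.689, -0.123]
wrist_force: [-8.1, -4.5, -0.2]
opening: 0.132
```

```bash
python3 - <<'E'
from h import *
o=get_obs();print(o["eef_pos"],o["wrist_force"],o["opening"],q2R(o["eef_rot"])[:,2].round(3))
S=camera("side")[:,:,::-1];T=camera("top")[:,:,::-1];W=camera("wrist")[:,:,::-1];cv2.imwrite("pics/s8.png",S);cv2.imwrite("pics/t8.png",T);cv2.imwrite("pics/w8.png",W)
S0=cv2.imread("pics/s4.png")
f=lambda a:cv2.resize(a[120:230,260:360],(400,440),interpolation=cv2.INTER_CUBIC)
cv2.imwrite("pics/c8.png",np.hstack([f(S),cv2.resize(W[100:320,130:330],(400,440),interpolation=cv2.INTER_CUBIC)]))
E
```

```text
[0.62385641 0.05159    0.21012307] [-8.08569662 -4.53277987 -0.1920774 ] 0.13243440954702435 [-0.012 -0.336 -0.942]
```

View pics/c8.png

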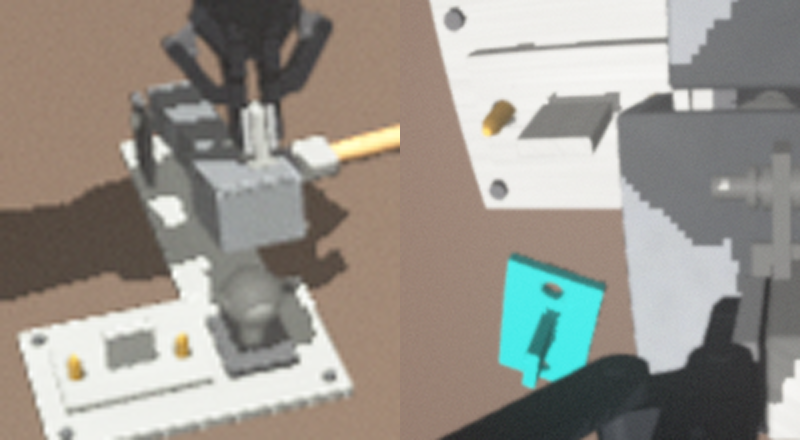

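The side view shows the tongue held up with the ball clear below it and the plate still down over both pins. The housing's lower front corners are at about (316,182) and (336,179) in side-camera pixels. I'll check the height by ray, then let the arm settle.

Call:
{"fn": "apply_moves", "kwargs": {"moves": [[[0, 0, 0, 0, 0, 0, 0], [0, 0, 0, 0, 0, 0, 0], [0, 0, 0, 0, 0, 0, 0], [0, 0, 0, 0, 0, 0, 0]]]}}

```text
time_s: 15.35
eef_pos: [0.6238, 0.0515, 0.21]
eef_rot: [0.118, 0.704, 0.689, -0.123]
wrist_force: [-8.0, -3.8, -0.1]
opening: 0.133
```

```bash
python3 - <<'E'
from h import *
cs=get_calibration("side")
for p,x in (((316.2,182.3),.577),((335.7,179),.643)):
    o,d=ray(cs,p); X=o+d*(x-o[0])/d[0]
    yh=.019+.25; r=yh-X[1]; h=X[2]-.072
    th=np.arctan2(h,r)+np.arctan2(.02,.295); print(X,"theta",th,"R",np.hypot(r,h),"mouth over ball",.072-.02*np.cos(th)+.25*np.sin(th)-.092)
# plate check: two pins before / after in side
for n in ("s4","s8"):
    h=cv2.cvtColor(cv2.imread(f"pics/{n}.png"),cv2.COLOR_BGR2HSV);m=cv2.inRange(h,(5,100,60),(30,255,255))[195:230,265:320]
    N,_,st,ce=cv2.connectedComponentsWithStats(m);print(n,[(ce[i]+[265,195]).round(1).tolist() for i in range(1,N) if st[i,4]>3])
o=get_obs();print(o["eef_pos"],o["wrist_force"],o["opening"],abs(o["dq"]).max())
E
```

```text
[ 0.577      -0.01688982  0.15444682] theta 0.34846164063859325 R 0.2975406991309126 mouth over ball 0.04656509534602046
[ 0.643      -0.007599    0.14216669] theta 0.31612899627294355 R 0.28536006821936305 mouth over ball 0.03871350995137318
s4 [[305.0, 205.8], [278.2, 211.2]]
s8 [[305.1, 206.1], [278.4, 211.6]]
[0.62383102 0.05149686 0.21002466] [-8.04407178 -3.83226857 -0.06572059] 0.1330600181689062 0.002396351513429022
```

Mouth clearance comes out at 39–47 mm, and the arm is still.

```bash
python3 -c "
from bench import *
print(hand_in())"
```

```text
the job is handed in; nothing more can be done
None
```

I handed the job in at about 15.5 s with the plate seated and the tongue held raised in the gripper; `hand_in()` reports no verdict.

- **Plate:** I lowered it over both pins until the wrist force changed slightly at TCP z = 0.044 m, then let go. Later pictures show both pins standing through the holes, and they stayed in place through the lift. I did not measure the seated plate's height or tilt separately.
- **Latch:** I pulled it about 13.6 mm sideways with the tongue down; the pull of about 9 N matches the spring.
- **Tongue:** two corner rays from the side camera put the coupler's underside 47 mm and 39 mm above the ball top. They disagree by 8 mm, but the arm's path (tilt about 0.34 rad) fits that range. The arm is still, with the tab gripped at about 11 mm.
- **Bystanders:** the arm went nowhere near the hammer, the brush or the can. They looked untouched in the last view that showed them, before the lift, and I did not measure them.

**One mistake:** the first lifting call repeated the latch pull, which loaded the latch against its stop to about 40 N at the wrist, under the 120 N limit. I backed it off at once; the grip held, though the fingers may have slipped slightly on the tab.

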